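# Sweep loose chair-leg caps off a storeroom shelf into the tilt-out bin

## Task

Sweep the four loose chair-leg caps over the front edge of the oak shelf so that they all drop into the tilted-out rattan-look bin below it, then push the bin fully shut. Use the fingers only to sweep and push: do not lift the caps or carry them down into the bin, and leave the canister, pen pot, tape roll and tape dispenser where they stand.

Things in the scene. Friction and masses are not known exactly. Their poses are not given: they have to be found in the camera images.
- shelf: Fixed light-oak shelf unit on the worktop. Origin: at z = 0 straight below the middle of the board's front edge; x points from that edge into the shelf, y along it, z up. The 18 mm board's flat top is at z = 183 mm and covers x 0 to 300, y -430 to 430 mm, no rim. The bin's bay below it lies between uprights at y = -151 and 151 mm.
- bin (a joint): Tilt of the bin in rad: 0 = shut (front upright, at the shelf's front), growing as its top leans out to the shelf's -x; limit 0.65, starts at 0.48 to 0.62. Hinge line: along the shelf's y at shelf x = 0, z = 6 mm, at the foot of the bin's front. Stiff friction hinge: it stays where it is left; about 2 N at the upper front edge moves it until the stop at 0.
- bin_lip (a point): Middle of the top of the bin's rolled upper front edge, 170 mm from the hinge; the roll is 10 mm thick. Axes turn with the bin (shut: the shelf's axes; this point at shelf x = -3, z = 176 mm). Rattan-look bin, open at the top, 296 mm wide (278 inside, centred on shelf y = 0), 130 deep; its low back stays under the board, so what drops between board edge and this edge falls in.
- cap1: Loose black plastic chair-leg cap, one of four alike: a round cup with a flared foot, 32 mm across the foot (foot wall 9 mm high), 26 mm across above, 24 mm tall, 13 to 22 g. Starts upright on the shelf board, hollow side up, behind the front edge. Origin: centre of the foot's underside; z up.
- cap2: Loose black plastic chair-leg cap, one of four alike: a round cup with a flared foot, 32 mm across the foot (foot wall 9 mm high), 26 mm across above, 24 mm tall, 13 to 22 g. Starts upright on the shelf board, hollow side up, behind the front edge. Origin: centre of the foot's underside; z up.
- cap3: Loose black plastic chair-leg cap, one of four alike: a round cup with a flared foot, 32 mm across the foot (foot wall 9 mm high), 26 mm across above, 24 mm tall, 13 to 22 g. Starts upright on the shelf board, hollow side up, behind the front edge. Origin: centre of the foot's underside; z up.
- cap4: Loose black plastic chair-leg cap, one of four alike: a round cup with a flared foot, 32 mm across the foot (foot wall 9 mm high), 26 mm across above, 24 mm tall, 13 to 22 g. Starts upright on the shelf board, hollow side up, behind the front edge. Origin: centre of the foot's underside; z up.
- canister: Stainless steel canister with flat lid and small black knob, 105 mm diameter, 150 mm tall, standing loose near one end of the board. Origin: centre of its underside. To be left alone.
- pen_pot: White ceramic pen pot with three pens, 80 mm diameter, 100 mm tall (pens to 140 mm), standing loose near the other end of the board. Origin: centre of its underside. To be left alone.
- tape_roll: Brown parcel-tape roll lying flat on the board behind the caps, 105 mm diameter, 76 mm hole, 48 mm tall. Origin: centre of its underside. To be left alone.
- tape_dispenser: Heavy black tape dispenser with a small brown roll, 150 x 58 mm, 71 mm tall, at the back of the board, roughly along the shelf's y. Origin: centre of its underside; x along its length towards the cutter. To be left alone.
Not all that is in view belongs to the job. What is shaped like the cap3 but orange is not meant.

How it is judged:
By the outcome, as a careful person would: the job done as asked, in the order asked, and still so for the second after the job is handed in, with the robot touching nothing.
It also fails if it takes over 72 s, if anything falls off the work surface, if the arm or the gripper's body presses on something with over 40 N, if the wrist force passes 120 N, or if a joint passes its speed limit or range.

## Robot

A 7-joint arm with a two-finger parallel gripper is mounted at the origin on the work surface. World frame = base frame: x ahead of the robot, y to its left, z up, the work surface at z = 0. Lengths are in mm, angles in rad, forces in N, time in s.
With the tool pointing down it reaches from about 425 to 875 mm from the base axis. Payload 4.7 kg.
Tool frame: the origin (TCP) lies midway between the tips of the shut fingers; the grasp point (between the pads) lies 19 mm behind it (arm.grip_depth is the distance from the TCP to the grasp point, in mm); z points along the fingers, y is the line along which they close (so a half turn about z gives the same grasp; the last joint's range is limited). The gripper opens to 87 mm and grips with 3 to 60 N. Pads are 19 mm wide; open, the fingers measure 117 mm over their backs; the gripper's body (75 mm by 190 mm) begins 51 mm behind the grasp point.
Start: joints at [-1.156, 0.321, -0.07, 1.45, 0.023, 1.371, -0.057], TCP at [253.629, 598.496, 222.587] pointing down, gripper open.
Joint ranges: [-2.86, 2.86], [-0.3, 2.09], [-1.38, 1.24], [0.06, 2.45], [-1.56, 4.7], [0.09, 2.05], [-2.69, 2.69]. Speed limits (rad/s): [2.57, 2.57, 3.14, 3.14, 3.14, 3.14, 3.14].

## Interface

Orientations are given as a unit quaternion [w, x, y, z].
In Python, from workcell import arm gives the robot as it stands. The module is installed in compiled form; this text tells all that it offers.
- The arm moves only by the tool send_rows, never from a script. Its argument "rows" is a list that holds one entry, the list of rows, each a list of 7 numbers: the turn, a rotation vector about the tool's x, y, z in rad, then the shift along the tool's x, y, z in m, then the finger opening in m, from 0 to 0.087. In form: [[[rx, ry, rz, tx, ty, tz, hand], ...]]. A call has 1 to 20 rows; each row is the pose to reach, as a shift and turn from the pose commanded when the call began, along the tool's axes at that moment; what a row does not reach only later rows make up. A row lasts 1/10 s, in which the tool goes at most 50 mm and 8.59 degrees, less where a joint would pass 70% of its speed; a pose out of reach is approached as far as the arm can. A call with a gripper value outside its range is refused whole. The fingers move at their own pace and stop on an object; the grip force is fixed at half the most. Time passes only in rows, so rows that repeat a pose let the fingers close. It gives the time, the measured TCP pose, the force, the opening and the grip force at its end, in the units of the state.
- arm.read_state(): the state, without advancing time (a new reading comes with each control period).
- arm.get_image(name): name is "side" or "top"; returns a dict with "pixels" (400x640x3 uint8, red, green, blue), "mtx" (3x3 intrinsics, pixels), "camera_from_world" (4x4, takes a point from world to camera coordinates). Camera axes: x right, y down, z forward; pixel columns grow to the right and rows downward; lengths in mm; the calibration is good to about 2 mm. A picture is of the moment at which its call begins. There is no depth.
- arm.hand_in(): hands the job in; it is judged then, once.
The state is a dict: "t": time; "joints": joint angles; "qd": joint speeds; "tau": joint torques, N m; "tool_pos": TCP position; "eef_rot": TCP orientation; "wrist_force": force on the tool from outside, world axes, zero at the start; "ft_torque": the same for the moment, N m; "gripper_width": finger opening in mm; "gripper_force": force on a finger pad.
Only numpy, scipy, OpenCV 4.12 (cv2) and the standard library are available. Lean on these libraries where they do the work, as an engineer would, in place of code of your own. Each camera call takes 0.05 s, during which the arm holds its last target. There are 200 camera calls.

## Working session

There is one attempt and no reset: what is moved stays moved. The work goes in short steps, Python scripts to look and compute and a tool call to move; the robot and the scene stay as the last step left them, time stands still between calls to the robot, and variables do not carry over. Pictures are saved under pics/ and viewed, at most 10 in all, crops included, and the job is handed in when it is done.

Besides the shell and the picture viewer there is one more tool, called after "Request:" in YAML: its name, and indented under it one key for each argument. send_rows: Moves the arm, as the interface text tells. Its arguments: {"type":"object","properties":{"rows":{"type":"array"}},"required":["rows"]}

```bash
mkdir -p pics; python3 - <<'E'
from workcell import arm
import cv2,numpy as np
for n in("top","side"):
    d=arm.get_image(n); cv2.imwrite(f"pics/{n}0.png",d["pixels"][:,:,::-1]); np.savez(f"{n}0.npz",**d)
    print(n,d["mtx"].round(1).tolist(),d["camera_from_world"].round(3).tolist())
s=arm.read_state();print(s["tool_pos"],s["eef_rot"],s["t"],s["gripper_width"])
E
```

```text
top [[418.5, 0.0, 316.3], [0.0, 418.5, 199.4], [0.0, 0.0, 1.0]] [[0.012, -1.0, -0.002, 14.986], [-0.997, -0.012, -0.07, 619.395], [0.07, 0.003, -0.998, 1058.285], [0.0, 0.0, 0.0, 1.0]]
side [[520.2, 0.0, 317.6], [0.0, 520.2, 204.1], [0.0, 0.0, 1.0]] [[0.713, -0.701, -0.009, -422.347], [-0.408, -0.404, -0.819, 351.657], [0.57, 0.588, -0.574, 969.805], [0.0, 0.0, 0.0, 1.0]]
[253.43375214 598.02412684 221.58966386] [-1.23390537e-04  1.99023771e-01  9.79994299e-01 -8.34898785e-04] 0.1 87.09993989728407
```

View pics/top0.png

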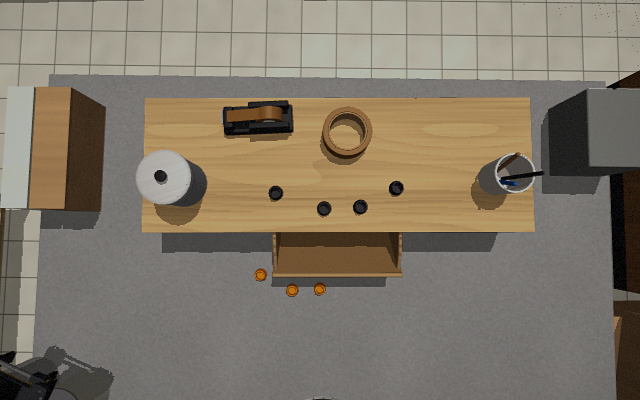

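View pics/side0.png

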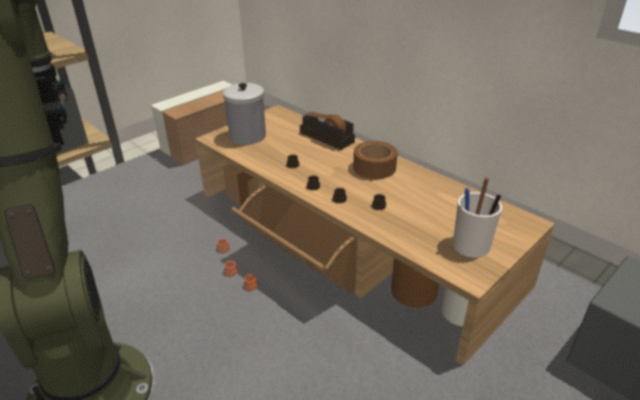

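The top view shows four black caps on the board at (276,193), (324,209), (360,207) and (396,188). The lookalikes are three orange cups on the worktop at (260,275), (292,290) and (320,289), plus the black canister knob at (160,176). I choose the four black caps. The bin is open at about (337,255), with its lip at row 275.

```bash
cat > h.py <<'E'
import numpy as np,cv2
def ray(d,u,v,z):
    M=d["camera_from_world"];R=M[:3,:3];c=-R.T@M[:3,3]
    r=R.T@np.linalg.solve(d["mtx"],[u,v,1.]); return c+r*(z-c[2])/r[2]
def proj(d,p):
    M=d["camera_from_world"];q=d["mtx"]@(M[:3,:3]@np.asarray(p,float)+M[:3,3]);return q[:2]/q[2]
def caps(d,box=(205,180,460,231)):
    x0,y0,x1,y1=box;m=(d["pixels"].max(2)<60).astype(np.uint8)[y0:y1,x0:x1]
    n,l,s,c=cv2.connectedComponentsWithStats(m)
    return [(c[i]+[x0,y0],s[i,4]) for i in range(1,n) if s[i,4]>30]
E
python3 - <<'E'
from h import *
d=dict(np.load("top0.npz"))
for c,a in caps(d): print("cap",c.round(1),a,ray(d,*c,200).round(1))
img=d["pixels"].astype(int)
# wood mask -> front edge
hsv=cv2.cvtColor(d["pixels"],cv2.COLOR_RGB2HSV)
m=((hsv[:,:,1]>60)&(hsv[:,:,2]>120)).astype(np.uint8)
n,l,s,c=cv2.connectedComponentsWithStats(m);i=1+np.argmax(s[1:,4]);print(s[i])
pts=[]
for u in list(range(165,268,6))+list(range(410,520,6)):
    v=np.where(l[:,u]==i)[0].max()+1; pts.append(ray(d,u,v,183)[:2])
print(np.array(pts).round(0)[::5].tolist()); vx,vy,x0,y0=cv2.fitLine(np.array(pts,np.float32),cv2.DIST_HUBER,0,.01,.01).ravel();print(vx,vy,x0,y0)
for v in(120,222):
    r=np.where(l[v]==i)[0];print(v,ray(d,r.min(),v,183).round(1),ray(d,r.max()+1,v,183).round(1))
for u,v in[(272.5,276),(402,275.5)]: 
    for z in(145,155): print("lip",z,ray(d,u,v,z).round(1))
for n,u,v,z in[("can",164,177,333),("pot",507,173,283),("roll",347,132,231),("disp",258,118,240)]: print(n,ray(d,u,v,z).round(0))
a=img[165:290,230:440].astype(np.uint8)[:,:,::-1];cv2.imwrite("pics/crop.png",cv2.resize(a,None,fx=3.6,fy=3.6,interpolation=cv2.INTER_CUBIC))
E
```

```text
cap [395.5 187.9] 162 [ 633.7 -148.6  200. ]
cap [275.2 192.6] 157 [620.4 110.8 200. ]
cap [323.6 208.1] 156 [588.2   5.9 200. ]
cap [359.7 206.5] 160 [592.5 -71.5 200. ]
[  141    97   394   136 41940]
[[530.0, 351.0], [531.0, 286.0], [534.0, 220.0], [535.0, 155.0], [539.0, -209.0], [540.0, -275.0], [541.0, -340.0], [542.0, -405.0]]
0.012185228 -0.99992573 537.4022 -37.647217
120 [780.5 407.5 183. ] [ 790.5 -452.7  183. ]
222 [553.8 402.6 183. ] [ 564.3 -456.1  183. ]
lip 145 [436.2 118.8 145. ]
lip 155 [437.3 117.8 155. ]
lip 145 [ 440.9 -173.3  145. ]
lip 155 [ 442.  -171.2  155. ]
can [635. 303. 333.]
pot [ 657. -352.  283.]
roll [747. -41. 231.]
disp [773. 146. 240.]
```

View pics/crop.png

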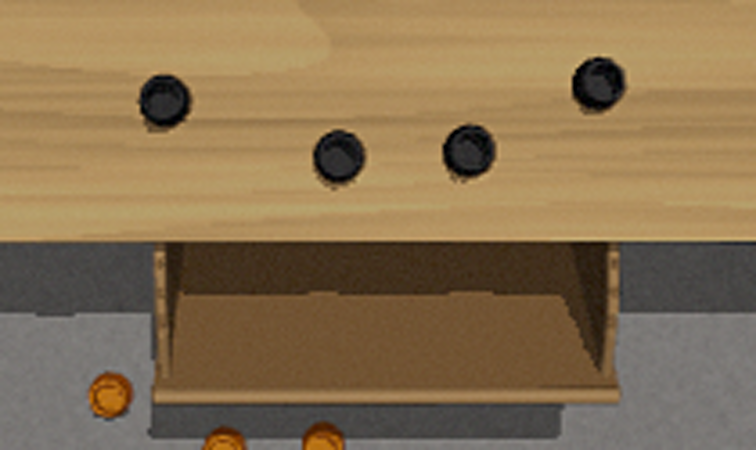

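The crop confirms four black caps, hollow side up, at crop pixels (165,100), (340,157), (469,152) and (598,83). The orange cups are on the worktop in front. In shelf coordinates the caps sit at about (85,137), (51,32), (55,-45) and (95,-123) mm. The outer two therefore need slanted sweeps to clear the bin walls. I'll use the fingers 18 mm apart as a cradle.

```bash
cat > plan.py <<'E'
import sys,numpy as np
from scipy.spatial.transform import Rotation as R
from workcell import arm
s=arm.read_state();p=np.array(s["tool_pos"]);r=R.from_quat(s["eef_rot"],scalar_first=True)
print("t",s["t"],"p",p.round(1),"w",round(s["gripper_width"],1),"F",np.round(s["wrist_force"],1))
for a in sys.argv[1:]:   # x,y,z,yaw of tool y (deg), tool straight down
    x,y,z,w=map(float,a.split(","));c,n=np.cos(np.radians(w)),np.sin(np.radians(w))
    g=R.from_matrix(np.array([[-n,c,0],[c,n,0],[0,0,-1]]))
    print(a,(r.inv()*g).as_rotvec().round(3),(r.inv().apply([x,y,z]-p)/1000).round(3))
E
python3 plan.py 440,150,245,90.7 626,6,245,90.7 626,6,188,90.7
```

```text
t 0.1 p [253.4 598.  221.6] w 87.1 F [-0.1 -0.3  0.1]
440,150,245,90.7 [-0.002 -0.    -0.413] [-0.347 -0.34  -0.023]
626,6,245,90.7 [-0.002 -0.    -0.413] [-0.574 -0.4   -0.023]
626,6,188,90.7 [-0.002 -0.    -0.413] [-0.574 -0.4    0.034]
```

Request:
send_rows:
  rows:
    - [[0, 0, -0.1, -0.03, -0.03, -0.023, 0.018], [0, 0, -0.2, -0.347, -0.34, -0.023, 0.018], [0, 0, -0.413, -0.347, -0.34, -0.023, 0.018], [0, 0, -0.413, -0.347, -0.34, -0.023, 0.018], [0, 0, -0.413, -0.347, -0.34, -0.023, 0.018], [0, 0, -0.413, -0.347, -0.34, -0.023, 0.018], [0, 0, -0.413, -0.347, -0.34, -0.023, 0.018], [0, 0, -0.413, -0.347, -0.34, -0.023, 0.018], [0, 0, -0.413, -0.347, -0.34, -0.023, 0.018], [0, 0, -0.413, -0.347, -0.34, -0.023, 0.018], [0, 0, -0.413, -0.347, -0.34, -0.023, 0.018], [0, 0, -0.413, -0.347, -0.34, -0.023, 0.018], [0, 0, -0.413, -0.574, -0.4, -0.023, 0.018], [0, 0, -0.413, -0.574, -0.4, -0.023, 0.018], [0, 0, -0.413, -0.574, -0.4, -0.023, 0.018], [0, 0, -0.413, -0.574, -0.4, -0.023, 0.018], [0, 0, -0.413, -0.574, -0.4, -0.023, 0.018], [0, 0, -0.413, -0.574, -0.4, -0.023, 0.018], [0, 0, -0.413, -0.574, -0.4, -0.023, 0.018], [0, 0, -0.413, -0.574, -0.4, -0.023, 0.018]]

```text
t: 2.1
tool_pos: [625.3, 9.0, 245.2]
eef_rot: [-0.001, -0.008, 1.0, 0.001]
wrist_force: [-0.4, 0.6, -1.0]
gripper_width: 17.9
gripper_force: 0.0
```

```bash
python3 plan.py 626,6,188,90.7 533,5,188,90.7 533,5,225,90.7
```

```text
t 2.1 p [625.3   9.  245.2] w 17.9 F [-0.4  0.6 -1. ]
626,6,188,90.7 [ 0.001 -0.001  0.003] [-0.001 -0.003  0.057]
533,5,188,90.7 [ 0.001 -0.001  0.003] [ 0.092 -0.003  0.057]
533,5,225,90.7 [ 0.001 -0.001  0.003] [ 0.092 -0.003  0.02 ]
```

Request:
send_rows:
  rows:
    - [[0, 0, 0, 0, 0, 0.03, 0.018], [0, 0, 0, 0, 0, 0.05, 0.018], [0, 0, 0, 0, 0, 0.057, 0.018], [0, 0, 0, 0, 0, 0.057, 0.018], [0, 0, 0, 0.008, 0, 0.057, 0.018], [0, 0, 0, 0.015, 0, 0.057, 0.018], [0, 0, 0, 0.022, 0, 0.057, 0.018], [0, 0, 0, 0.029, 0, 0.057, 0.018], [0, 0, 0, 0.036, 0, 0.057, 0.018], [0, 0, 0, 0.043, 0, 0.057, 0.018], [0, 0, 0, 0.05, 0, 0.057, 0.018], [0, 0, 0, 0.057, 0, 0.057, 0.018], [0, 0, 0, 0.064, 0, 0.057, 0.018], [0, 0, 0, 0.071, 0, 0.057, 0.018], [0, 0, 0, 0.078, 0, 0.057, 0.018], [0, 0, 0, 0.085, 0, 0.057, 0.018], [0, 0, 0, 0.092, 0, 0.057, 0.018], [0, 0, 0, 0.094, 0, 0.057, 0.018], [0, 0, 0, 0.094, 0, 0.057, 0.018], [0, 0, 0, 0.094, 0, 0.057, 0.018]]

```text
t: 4.1
tool_pos: [532.3, 5.2, 188.7]
eef_rot: [0.0, -0.006, 1.0, 0.0]
wrist_force: [-0.3, 0.1, -0.6]
gripper_width: 17.7
gripper_force: 0.0
```

```bash
python3 plan.py 533,5,245,90.7 631,-72,245,90.7 631,-72,188,90.7; python3 - <<'E'
from workcell import arm
import cv2,numpy as np
a=[arm.get_image(n)["pixels"][:,:,::-1] for n in("top","side")]
cv2.imwrite("pics/b.png",np.vstack([cv2.resize(a[0][160:300,200:500],(600,280)),cv2.resize(a[1][120:290,180:440],None,fx=1.8,fy=1.8)[:300,:468] if 0 else cv2.resize(a[1][110:270,180:480],(600,320))]))
E
```

```text
t 4.1 p [532.3   5.2 188.7] w 17.7 F [-0.3  0.1 -0.6]
533,5,245,90.7 [0. 0. 0.] [-0.001 -0.    -0.056]
631,-72,245,90.7 [0. 0. 0.] [-0.098 -0.078 -0.056]
631,-72,188,90.7 [0. 0. 0.] [-0.098 -0.078  0.001]
```

View pics/b.png

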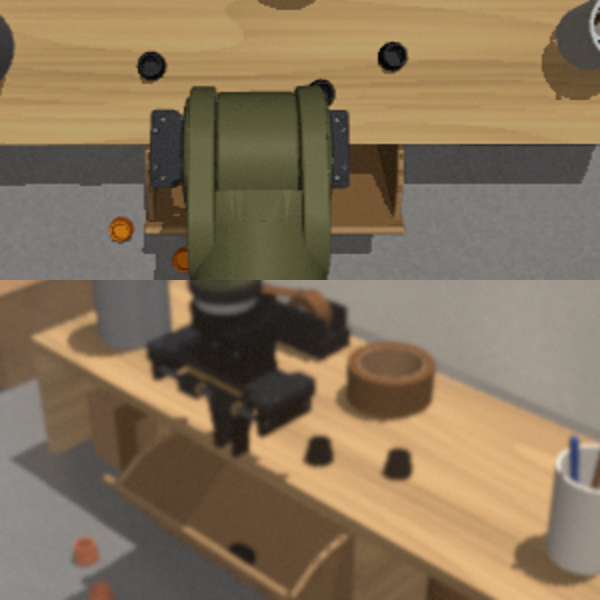

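The first cap lies in the bin at crop pixel (240,552). Two caps are still visible on the board at (320,450) and (398,463). Next is the cap at y -71.

Request:
send_rows:
  rows:
    - [[0, 0, 0, 0, 0, -0.05, 0.018], [0, 0, 0, -0.02, -0.02, -0.056, 0.018], [0, 0, 0, -0.098, -0.078, -0.056, 0.018], [0, 0, 0, -0.098, -0.078, -0.056, 0.018], [0, 0, 0, -0.098, -0.078, -0.056, 0.018], [0, 0, 0, -0.098, -0.078, -0.056, 0.018], [0, 0, 0, -0.098, -0.078, -0.02, 0.018], [0, 0, 0, -0.098, -0.078, 0.0, 0.018], [0, 0, 0, -0.098, -0.078, 0.001, 0.018], [0, 0, 0, -0.09, -0.078, 0.001, 0.018], [0, 0, 0, -0.082, -0.078, 0.001, 0.018], [0, 0, 0, -0.075, -0.078, 0.001, 0.018], [0, 0, 0, -0.068, -0.078, 0.001, 0.018], [0, 0, 0, -0.061, -0.078, 0.001, 0.018], [0, 0, 0, -0.054, -0.078, 0.001, 0.018], [0, 0, 0, -0.047, -0.078, 0.001, 0.018], [0, 0, 0, -0.04, -0.078, 0.001, 0.018], [0, 0, 0, -0.033, -0.078, 0.001, 0.018], [0, 0, 0, -0.026, -0.078, 0.001, 0.018], [0, 0, 0, -0.019, -0.078, 0.001, 0.018]]

```text
t: 6.2
tool_pos: [551.4, -72.7, 187.5]
eef_rot: [-0.0, -0.006, 1.0, 0.0]
wrist_force: [0.4, 0.0, 0.5]
gripper_width: 18.0
gripper_force: 0.0
```

```bash
python3 plan.py 532,-72,188,90.7 532,-72,245,90.7 670,-156,245,78.5 670,-156,188,78.5
```

```text
t 6.2 p [551.4 -72.7 187.5] w 18.0 F [0.4 0.  0.5]
532,-72,188,90.7 [ 0. -0. -0.] [ 0.019  0.001 -0.   ]
532,-72,245,90.7 [ 0. -0. -0.] [ 0.019  0.001 -0.057]
670,-156,245,78.5 [ 0.    -0.     0.213] [-0.118 -0.085 -0.057]
670,-156,188,78.5 [ 0.    -0.     0.213] [-0.118 -0.085 -0.   ]
```

Request:
send_rows:
  rows:
    - [[0, 0, 0, 0.007, 0.0, 0, 0.018], [0, 0, 0, 0.014, 0.0, 0, 0.018], [0, 0, 0, 0.02, 0.0, 0, 0.018], [0, 0, 0, 0.02, 0.0, 0, 0.018], [0, 0, 0, 0.02, 0.0, 0, 0.018], [0, 0, 0, 0.02, 0.0, -0.045, 0.018], [0, 0, 0, 0.0, 0.0, -0.057, 0.018], [0, 0, 0.1, -0.05, -0.03, -0.057, 0.018], [0, 0, 0.213, -0.118, -0.085, -0.057, 0.018], [0, 0, 0.213, -0.118, -0.085, -0.057, 0.018], [0, 0, 0.213, -0.118, -0.085, -0.057, 0.018], [0, 0, 0.213, -0.118, -0.085, -0.057, 0.018], [0, 0, 0.213, -0.118, -0.085, -0.057, 0.018]]

```text
t: 7.5
tool_pos: [670.8, -155.5, 244.6]
eef_rot: [-0.0, 0.1, 0.995, 0.0]
wrist_force: [0.4, 0.4, 0.2]
gripper_width: 18.4
gripper_force: 0.0
```

```bash
python3 plan.py 670,-156,188,78.5 533,-128,188,78.5; python3 - <<'E'
from workcell import arm
import cv2,numpy as np
from h import *
d=arm.get_image("side");a=d["pixels"][:,:,::-1]
cv2.imwrite("pics/c.png",cv2.resize(a[90:290,180:480],(780,520)))
E
```

```text
t 7.5 p [ 670.8 -155.5  244.6] w 18.4 F [0.4 0.4 0.2]
670,-156,188,78.5 [ 0.001 -0.     0.001] [ 0.001 -0.001  0.057]
533,-128,188,78.5 [ 0.001 -0.     0.001] [ 0.14  -0.001  0.057]
```

View pics/c.png

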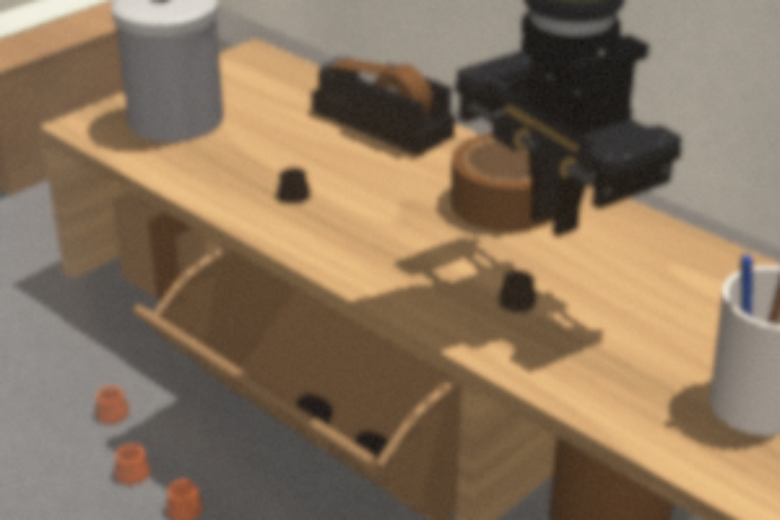

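Two caps are in the bin, at (314,407) and (373,442). Caps remain on the board at (292,185) and (518,290), and the gripper is behind the right one.

Request:
send_rows:
  rows:
    - [[0, 0, 0, 0, 0, 0.03, 0.018], [0, 0, 0, 0, 0, 0.05, 0.018], [0, 0, 0, 0, 0, 0.057, 0.018], [0, 0, 0, 0, 0, 0.057, 0.018], [0, 0, 0, 0.01, 0, 0.057, 0.018], [0, 0, 0, 0.018, 0, 0.057, 0.018], [0, 0, 0, 0.026, 0, 0.057, 0.018], [0, 0, 0, 0.034, 0, 0.057, 0.018], [0, 0, 0, 0.042, 0, 0.057, 0.018], [0, 0, 0, 0.05, 0, 0.057, 0.018], [0, 0, 0, 0.058, 0, 0.057, 0.018], [0, 0, 0, 0.066, 0, 0.057, 0.018], [0, 0, 0, 0.074, 0, 0.057, 0.018], [0, 0, 0, 0.082, 0, 0.057, 0.018], [0, 0, 0, 0.09, 0, 0.057, 0.018], [0, 0, 0, 0.098, 0, 0.057, 0.018], [0, 0, 0, 0.106, 0, 0.057, 0.018], [0, 0, 0, 0.113, 0, 0.057, 0.018], [0, 0, 0, 0.12, 0, 0.057, 0.018], [0, 0, 0, 0.127, 0, 0.057, 0.018]]

```text
t: 9.55
tool_pos: [546.1, -130.8, 187.6]
eef_rot: [0.0, 0.1, 0.995, 0.0]
wrist_force: [0.7, 0.2, -0.4]
gripper_width: 17.9
gripper_force: 0.0
```

```bash
python3 plan.py 533,-128,188,78.5 533,-128,245,78.5 580,0,245,90 652,124,245,112 
```

```text
t 9.55 p [ 546.1 -130.8  187.6] w 17.9 F [ 0.7  0.2 -0.4]
533,-128,188,78.5 [ 0.  0. -0.] [ 0.013  0.    -0.   ]
533,-128,245,78.5 [ 0.  0. -0.] [ 0.013  0.    -0.057]
580,0,245,90 [ 0.     0.    -0.201] [-0.007  0.135 -0.057]
652,124,245,112 [ 0.     0.    -0.585] [-0.053  0.271 -0.057]
```

Request:
send_rows:
  rows:
    - [[0, 0, 0, 0.007, 0, 0, 0.018], [0, 0, 0, 0.014, 0, 0, 0.018], [0, 0, 0, 0.014, 0, 0, 0.018], [0, 0, 0, 0.014, 0, 0, 0.018], [0, 0, 0, 0.013, 0, -0.045, 0.018], [0, 0, 0, 0.013, 0.02, -0.057, 0.018], [0, 0, -0.1, -0.007, 0.135, -0.057, 0.018], [0, 0, -0.2, -0.007, 0.135, -0.057, 0.018], [0, 0, -0.3, -0.02, 0.16, -0.057, 0.018], [0, 0, -0.45, -0.053, 0.2, -0.057, 0.018], [0, 0, -0.585, -0.053, 0.24, -0.057, 0.018], [0, 0, -0.585, -0.053, 0.271, -0.057, 0.018], [0, 0, -0.585, -0.053, 0.271, -0.057, 0.018], [0, 0, -0.585, -0.053, 0.271, -0.057, 0.018], [0, 0, -0.585, -0.053, 0.271, -0.057, 0.018]]

```text
t: 11.05
tool_pos: [652.8, 122.4, 244.5]
eef_rot: [-0.0, -0.19, 0.982, -0.001]
wrist_force: [1.1, -0.9, -0.6]
gripper_width: 18.0
gripper_force: 0.0
```

```bash
python3 plan.py 653,124,188,112 533,75,188,112; python3 - <<'E'
from workcell import arm
import cv2,numpy as np
d=arm.get_image("side");a=d["pixels"][:,:,::-1]
cv2.imwrite("pics/d.png",cv2.resize(a[60:290,160:480],(780,560)))
E
```

```text
t 11.05 p [652.8 122.4 244.5] w 18.0 F [ 1.1 -0.9 -0.6]
653,124,188,112 [-0.001 -0.    -0.002] [-0.001  0.002  0.057]
533,75,188,112 [-0.001 -0.    -0.002] [0.129 0.001 0.057]
```

View pics/d.png

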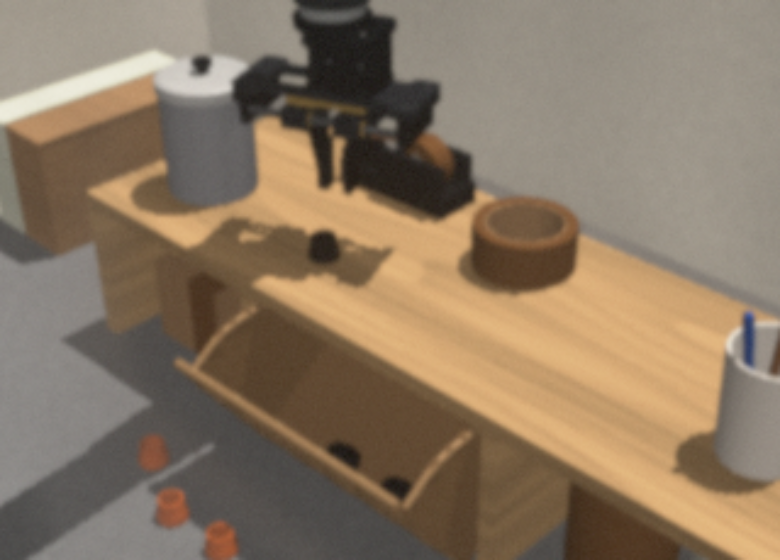

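The board now holds only the left cap, at (323,247). Two caps show in the bin at (343,455) and (397,488), and the third is presumably hidden behind the bin's right side. I'll sweep the last one and then check from the top.

Request:
send_rows:
  rows:
    - [[0, 0, 0, 0, 0.001, 0.03, 0.018], [0, 0, 0, 0, 0.001, 0.05, 0.018], [0, 0, 0, 0, 0.001, 0.057, 0.018], [0, 0, 0, 0, 0.001, 0.057, 0.018], [0, 0, 0, 0.008, 0.001, 0.057, 0.018], [0, 0, 0, 0.016, 0.001, 0.057, 0.018], [0, 0, 0, 0.024, 0.001, 0.057, 0.018], [0, 0, 0, 0.032, 0.001, 0.057, 0.018], [0, 0, 0, 0.04, 0.001, 0.057, 0.018], [0, 0, 0, 0.048, 0.001, 0.057, 0.018], [0, 0, 0, 0.056, 0.001, 0.057, 0.018], [0, 0, 0, 0.064, 0.001, 0.057, 0.018], [0, 0, 0, 0.072, 0.001, 0.057, 0.018], [0, 0, 0, 0.08, 0.001, 0.057, 0.018], [0, 0, 0, 0.088, 0.001, 0.057, 0.018], [0, 0, 0, 0.096, 0.001, 0.057, 0.018], [0, 0, 0, 0.104, 0.001, 0.057, 0.018], [0, 0, 0, 0.111, 0.001, 0.057, 0.018], [0, 0, 0, 0.118, 0.001, 0.057, 0.018], [0, 0, 0, 0.125, 0.001, 0.057, 0.018]]

```text
t: 13.1
tool_pos: [535.8, 78.0, 187.6]
eef_rot: [0.0, -0.191, 0.982, 0.0]
wrist_force: [0.0, 0.6, -0.4]
gripper_width: 18.0
gripper_force: 0.0
```

Request:
send_rows:
  rows:
    - [[0, 0, 0, 0.006, 0, 0, 0.018], [0, 0, 0, 0.006, 0, 0, 0.018], [0, 0, 0, 0.006, 0, 0, 0.018], [0, 0, 0, 0.006, 0, -0.05, 0.0], [0, 0, 0, 0.006, 0, -0.07, 0.0], [0, 0, 0, 0.006, 0, -0.07, 0.0]]

```text
t: 13.7
tool_pos: [533.1, 76.4, 261.3]
eef_rot: [0.003, -0.191, 0.982, 0.0]
wrist_force: [0.9, 1.0, -0.7]
gripper_width: 3.9
gripper_force: 0.0
```

```bash
python3 plan.py 450,250,258,90 412,-150,258,90
```

```text
t 13.7 p [533.1  76.4 261.3] w 3.9 F [ 0.9  1.  -0.7]
450,250,258,90 [0.001 0.007 0.384] [0.012 0.192 0.003]
412,-150,258,90 [0.001 0.007 0.384] [ 0.197 -0.164  0.002]
```

Request:
send_rows:
  rows:
    - [[0, 0, 0.1, 0.05, -0.04, 0.0, 0.0], [0, 0, 0.2, 0.1, -0.08, 0.0, 0.0], [0, 0, 0.3, 0.15, -0.12, 0.0, 0.0], [0, 0, 0.384, 0.197, -0.155, 0.0, 0.0], [0, 0, 0.384, 0.197, -0.155, 0.0, 0.0], [0, 0, 0.384, 0.197, -0.155, 0.0, 0.0], [0, 0, 0.384, 0.197, -0.155, 0.0, 0.0], [0, 0, 0.384, 0.197, -0.155, 0.0, 0.0], [0, 0, 0.384, 0.197, -0.155, 0.0, 0.0]]

```text
t: 14.6
tool_pos: [406.8, -140.2, 257.1]
eef_rot: [-0.0, -0.001, 1.0, -0.0]
wrist_force: [0.6, 1.1, 0.4]
gripper_width: 0.2
gripper_force: 0.0
```

```bash
python3 plan.py 408,-142,135,90.7; python3 - <<'E'
from workcell import arm
import cv2,numpy as np
a=[arm.get_image(n)["pixels"][:,:,::-1] for n in("top","side")]
cv2.imwrite("pics/e.png",np.vstack([cv2.resize(a[0][170:300,200:500],(600,260)),cv2.resize(a[1][110:270,180:480],(600,320))]))
E
```

```text
t 14.6 p [ 406.8 -140.2  257.1] w 0.2 F [0.6 1.1 0.4]
408,-142,135,90.7 [-0.001 -0.001 -0.009] [-0.001 -0.002  0.122]
```

View pics/e.png

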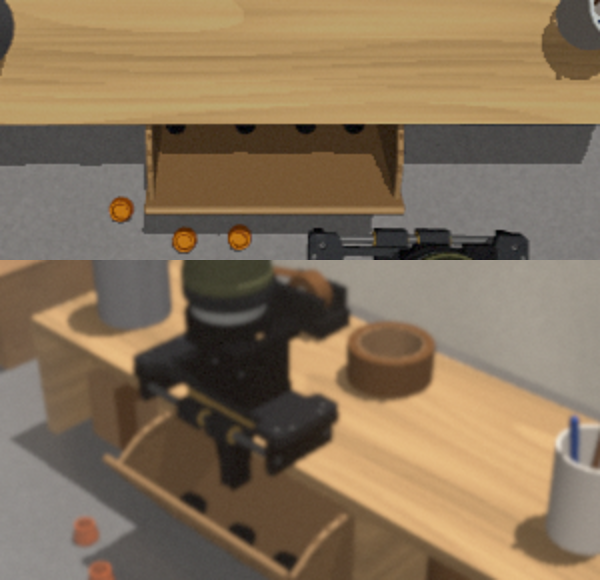

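All four caps are in the bin. They show in the top view along its back at (176,128), (246,128), (305,128) and (354,128), and the fingers are in front of the lip. Now I'll lower the hand and push the bin shut.

Request:
send_rows:
  rows:
    - [[0, 0, 0, 0, 0, 0.045, 0.0], [0, 0, 0, 0, 0, 0.09, 0.0], [0, 0, 0, 0, 0, 0.118, 0.0], [0, 0, 0, 0, 0, 0.118, 0.0], [0, 0, 0, -0.01, 0, 0.118, 0.0], [0, 0, 0, -0.017, 0, 0.116, 0.0], [0, 0, 0, -0.024, 0, 0.114, 0.0], [0, 0, 0, -0.031, 0, 0.112, 0.0], [0, 0, 0, -0.037, 0, 0.11, 0.0], [0, 0, 0, -0.043, 0, 0.108, 0.0], [0, 0, 0, -0.049, 0, 0.106, 0.0], [0, 0, 0, -0.055, 0, 0.104, 0.0], [0, 0, 0, -0.061, 0, 0.102, 0.0], [0, 0, 0, -0.067, 0, 0.1, 0.0], [0, 0, 0, -0.073, 0, 0.1, 0.0], [0, 0, 0, -0.079, 0, 0.1, 0.0], [0, 0, 0, -0.085, 0, 0.1, 0.0], [0, 0, 0, -0.09, 0, 0.1, 0.0], [0, 0, 0, -0.095, 0, 0.1, 0.0], [0, 0, 0, -0.1, 0, 0.1, 0.0]]

```text
t: 16.7
tool_pos: [506.6, -141.6, 157.5]
eef_rot: [-0.0, -0.0, 1.0, 0.0]
wrist_force: [0.4, -0.4, 0.2]
gripper_width: 0.5
gripper_force: 0.0
```

Request:
send_rows:
  rows:
    - [[0, 0, 0, -0.003, 0, 0, 0.0], [0, 0, 0, -0.006, 0, 0, 0.0], [0, 0, 0, -0.009, 0, 0, 0.0], [0, 0, 0, -0.011, 0, 0, 0.0], [0, 0, 0, -0.011, 0, 0, 0.0]]

```text
t: 17.2
tool_pos: [517.5, -141.6, 157.6]
eef_rot: [0.0, -0.0, 1.0, -0.0]
wrist_force: [-0.2, 0.1, 0.3]
gripper_width: 0.5
gripper_force: 0.0
```

Request:
send_rows:
  rows:
    - [[0, 0, 0, -0.001, 0, 0, 0.0], [0, 0, 0, -0.002, 0, 0, 0.0], [0, 0, 0, -0.003, 0, 0, 0.0], [0, 0, 0, -0.004, 0, 0, 0.0]]

```text
t: 17.6
tool_pos: [521.3, -141.6, 157.6]
eef_rot: [0.0, -0.0, 1.0, 0.0]
wrist_force: [0.4, -0.1, 0.6]
gripper_width: 0.2
gripper_force: 0.0
```

```bash
python3 plan.py; python3 - <<'E'
from workcell import arm
import cv2,numpy as np
a=arm.get_image("side")["pixels"][:,:,::-1]
cv2.imwrite("pics/f.png",cv2.resize(a[110:310,180:480],(780,520)))
E
```

```text
t 17.6 p [ 521.3 -141.6  157.6] w 0.2 F [ 0.4 -0.1  0.6]
```

View pics/f.png

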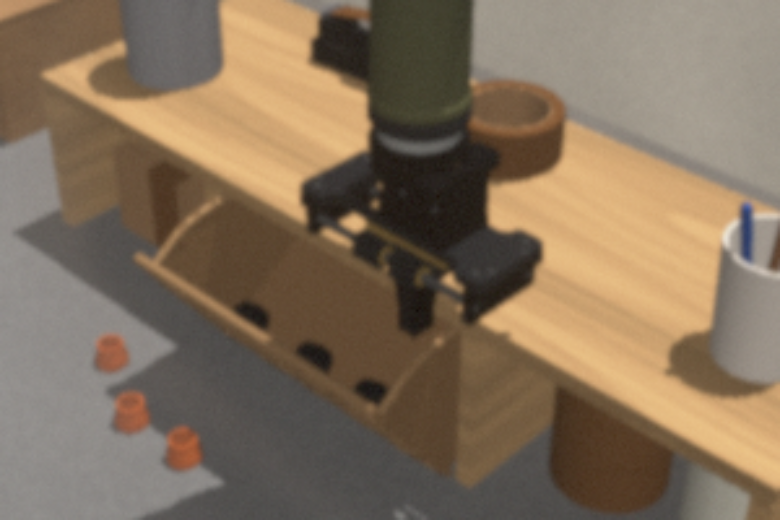

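The finger is inside the bin, to the left of its right side wall at (415,325), and the lip is still out. The tip rode over the lip because it was too high (lip top about 144 mm, tip about 141 mm). I'll go back up and in front, then push with the tip 30 mm below the lip.

Request:
send_rows:
  rows:
    - [[0, 0, 0, 0.0, 0, -0.045, 0.0], [0, 0, 0, 0.0, 0, -0.07, 0.0], [0, 0, 0, 0.03, 0, -0.08, 0.0], [0, 0, 0, 0.07, 0, -0.08, 0.0], [0, 0, 0, 0.117, 0, -0.08, 0.0], [0, 0, 0, 0.117, 0, -0.08, 0.0], [0, 0, 0, 0.117, 0, -0.08, 0.0], [0, 0, 0, 0.117, 0, -0.04, 0.0], [0, 0, 0, 0.117, 0, 0.0, 0.0], [0, 0, 0, 0.117, 0, 0.03, 0.0], [0, 0, 0, 0.117, 0, 0.045, 0.0], [0, 0, 0, 0.117, 0, 0.045, 0.0], [0, 0, 0, 0.117, 0, 0.045, 0.0]]

```text
t: 18.95
tool_pos: [405.2, -142.0, 112.8]
eef_rot: [-0.0, -0.0, 1.0, -0.001]
wrist_force: [1.2, -0.5, 1.0]
gripper_width: 0.3
gripper_force: 0.0
```

```bash
python3 plan.py; python3 - <<'E'
from workcell import arm
import cv2,numpy as np
a=arm.get_image("side")["pixels"][:,:,::-1]
cv2.imwrite("pics/g.png",cv2.resize(a[110:310,180:480],(780,520)))
E
```

```text
t 18.95 p [ 405.2 -142.   112.8] w 0.3 F [ 1.2 -0.5  1. ]
```

View pics/g.png

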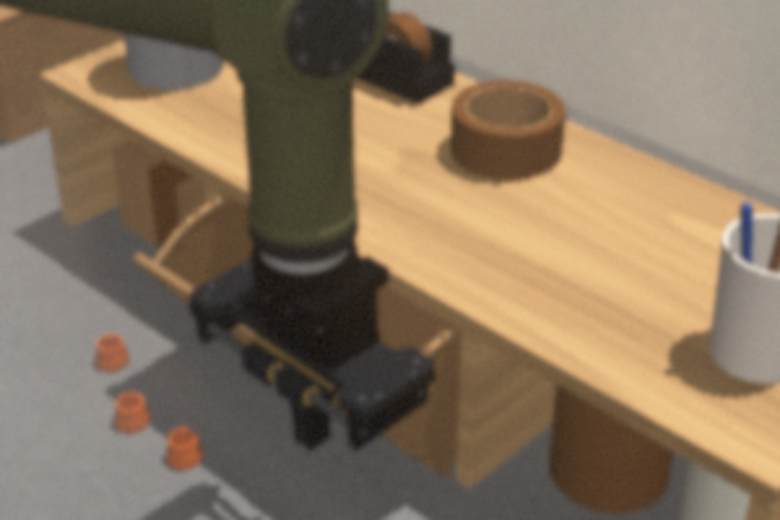

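The finger is now in front of the bin, with its tip at (312,435), well below the lip. I'll push while rising.

Request:
send_rows:
  rows:
    - [[0, 0, 0, -0.006, 0, 0, 0.0], [0, 0, 0, -0.012, 0, 0, 0.0], [0, 0, 0, -0.018, 0, -0.002, 0.0], [0, 0, 0, -0.024, 0, -0.005, 0.0], [0, 0, 0, -0.03, 0, -0.008, 0.0], [0, 0, 0, -0.036, 0, -0.011, 0.0], [0, 0, 0, -0.042, 0, -0.014, 0.0], [0, 0, 0, -0.048, 0, -0.017, 0.0], [0, 0, 0, -0.054, 0, -0.02, 0.0], [0, 0, 0, -0.06, 0, -0.022, 0.0], [0, 0, 0, -0.066, 0, -0.025, 0.0], [0, 0, 0, -0.072, 0, -0.028, 0.0], [0, 0, 0, -0.078, 0, -0.03, 0.0], [0, 0, 0, -0.084, 0, -0.033, 0.0], [0, 0, 0, -0.09, 0, -0.035, 0.0], [0, 0, 0, -0.095, 0, -0.037, 0.0], [0, 0, 0, -0.1, 0, -0.038, 0.0], [0, 0, 0, -0.104, 0, -0.038, 0.0], [0, 0, 0, -0.107, 0, -0.038, 0.0], [0, 0, 0, -0.109, 0, -0.038, 0.0]]

```text
t: 21.0
tool_pos: [513.6, -141.6, 150.6]
eef_rot: [0.0, -0.0, 1.0, -0.0]
wrist_force: [-0.5, 1.4, 0.4]
gripper_width: 0.0
gripper_force: 0.4
```

Request:
send_rows:
  rows:
    - [[0, 0, 0, -0.001, 0, 0, 0.0], [0, 0, 0, -0.002, 0, 0, 0.0], [0, 0, 0, -0.003, 0, 0, 0.0], [0, 0, 0, -0.004, 0, 0, 0.0]]

```text
t: 21.4
tool_pos: [517.2, -141.6, 150.6]
eef_rot: [0.0, -0.0, 1.0, 0.0]
wrist_force: [-0.4, -0.2, 1.5]
gripper_width: 0.5
gripper_force: 0.3
```

Request:
send_rows:
  rows:
    - [[0, 0, 0, -0.001, 0, 0, 0.0], [0, 0, 0, -0.002, 0, 0, 0.0], [0, 0, 0, -0.003, 0, 0, 0.0], [0, 0, 0, -0.004, 0, 0, 0.0]]

```text
t: 21.8
tool_pos: [518.7, -141.6, 150.3]
eef_rot: [-0.003, 0.0, 1.0, 0.001]
wrist_force: [-10.6, 0.9, 7.5]
gripper_width: 0.4
gripper_force: 5.3
```

```bash
python3 plan.py; python3 - <<'E'
from workcell import arm
import cv2,numpy as np
a=arm.get_image("side")["pixels"][:,:,::-1]
cv2.imwrite("pics/i.png",cv2.resize(a[110:310,180:480],(780,520)))
E
```

```text
t 21.8 p [ 518.7 -141.6  150.3] w 0.4 F [-10.6   0.9   7.5]
```

View pics/i.png

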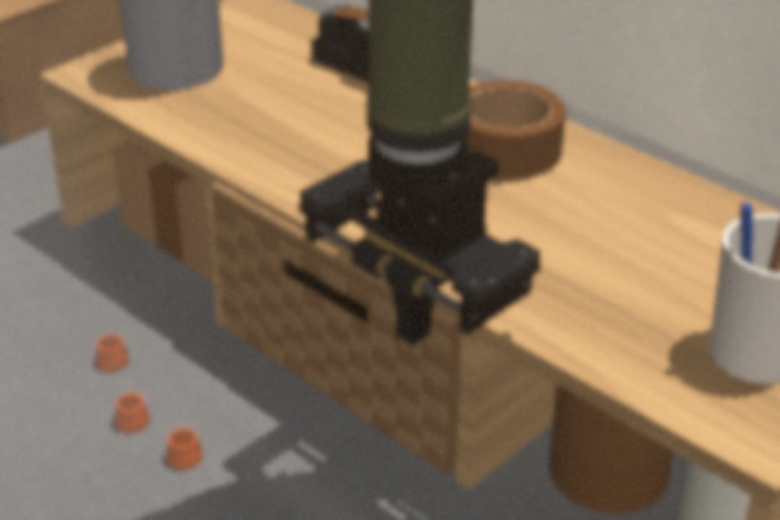

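The bin front at (340,330) stands upright and flush with the shelf, and the push force has risen to 11 N, so it is against the stop. I'll back away and check by numbers.

Request:
send_rows:
  rows:
    - [[0, 0, 0, -0.002, 0, 0, 0.0], [0, 0, 0, 0.02, 0, 0, 0.0], [0, 0, 0, 0.06, 0, 0, 0.0], [0, 0, 0, 0.08, 0, -0.02, 0.0], [0, 0, 0, 0.1, 0, -0.06, 0.0], [0, 0, 0, 0.1, 0, -0.06, 0.0], [0, 0, 0, 0.1, 0, -0.06, 0.0], [0, 0, 0, 0.1, 0, -0.06, 0.0], [0, 0, 0, 0.1, 0, -0.06, 0.0]]

```text
t: 22.75
tool_pos: [421.0, -141.5, 209.5]
eef_rot: [-0.001, -0.0, 1.0, -0.0]
wrist_force: [-0.2, 0.9, 0.1]
gripper_width: 0.2
gripper_force: 0.0
```

```bash
python3 plan.py; python3 - <<'E'
from workcell import arm
from h import *
d=arm.get_image("top");p=d["pixels"];q=np.load("top0.npz")["pixels"]
print("dark blobs on board",caps(d))
# brightness down columns across the edge: lip beyond the board edge
for u in(285,300,315,330):
    print(u,p[228:242,u].astype(int).sum(1).tolist())
for n,(x0,y0,x1,y1) in dict(can=(130,145,210,210),pot=(470,145,548,200),roll=(318,100,376,165),disp=(218,95,298,140)).items():
    print(n,np.abs(p[y0:y1,x0:x1].astype(int)-q[y0:y1,x0:x1]).mean().round(2))
e=arm.get_image("side")
for zz in(176,):
  for y in(60,0): print(proj(e,[537.3-3-0.0122*(y+27),y,zz]).round(1),proj(d,[537.3-8-0.0122*(y+27),y,zz-5]).round(1),proj(d,[537.3-0.0122*(y+27),y,183]).round(1))
E
```

```text
t 22.75 p [ 421.  -141.5  209.5] w 0.2 F [-0.2  0.9  0.1]
dark blobs on board []
285 [414, 414, 409, 414, 161, 221, 349, 261, 180, 214, 226, 213, 212, 215]
300 [421, 423, 414, 415, 188, 447, 345, 249, 198, 223, 220, 224, 211, 225]
315 [426, 428, 430, 422, 174, 450, 328, 259, 193, 214, 220, 226, 221, 219]
330 [435, 434, 425, 428, 170, 450, 326, 244, 206, 220, 219, 211, 222, 226]
can 3.06
pot 3.07
roll 3.06
disp 3.76
[280.7 189.3] [298.7 235.6] [298.5 232. ]
[298.4 199.5] [325.8 235.6] [326. 232.]
```

```bash
python3 -c "
from workcell import arm
print(arm.hand_in())"
```

```text
the job is handed in; nothing more can be done
None
```

All four caps were swept into the bin and the bin was pushed shut against its stop. The first closing push slid over the lip and had to be redone lower. The canister, pen pot, tape roll and dispenser are unmoved, and the job was handed in at about 23 s.

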